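# Bring up a battery pack: rocker, pre-charge, main

## Task

Bring the battery pack up in the right order: first tilt the black rocker fully over by pressing down its raised, white-striped end, then push the yellow pre-charge button fully in, then push the green main button fully in. Only press with the fingertips: do not lift, tip or shove the switch boxes about, and leave the blue button and everything else alone.

Things in the scene. Friction and masses are not known exactly. Their poses are not given: they have to be found in the camera images.
- pack: section of a battery pack, fixed on the table, 380 x 720 x 80 mm: black tray, two silver modules whose flat lids are 80 mm above the table, an orange-edged tunnel between them with a black connector block that rises to 106 mm near its far end. Origin at the table surface under the middle; x points away from the robot, y along the 720 mm side
- rocker_base: loose grey switch box with the black rocker, 92 x 56 x 40 mm, 0.35 to 0.7 kg, standing on a module lid in any of four places and at any yaw. Origin at the centre of its underside, z up; its x axis runs along the rocker towards the white-striped end
- rocker (a joint): tilt of the rocker (rad): 0 to 0.06 at the start (striped end up), 0.5 fully over (striped end down, against its stop). Black paddle 64 x 31 x 8 mm, pivoting 53 mm above the underside of its box; about 4 N at the press point moves it and it stays where it is left
- rocker_press (a point): the point to press: on top of the paddle, 22 mm from the pivot towards the white-striped end (the white stripe, 10 mm wide, is 25 mm from the pivot, across the end). It moves with the paddle: about 62 mm above the underside of the box at the start and 51 mm when fully over
- yellow_base: loose grey switch box with the yellow pre-charge button, 66 x 66 x 40 mm plus a 3 mm black collar 44 mm across, 0.35 to 0.7 kg, standing on a module lid in any of the four places. Origin at the centre of its underside, z up; the button is in the middle of the top
- yellow (a joint): how far the yellow button is pushed in (m): 0 out, 0.008 fully in against its stop. About 4 N moves it; it stays where it is left, there is no spring
- yellow_top (a point): centre of the top face of the yellow button, 32 mm across; 56 mm above the underside of its box when out, 48 mm when fully in
- green_base: loose grey switch box with the green main contactor button, 66 x 66 x 40 mm plus a 3 mm black collar 44 mm across, 0.35 to 0.7 kg, standing on a module lid in any of the four places. Origin at the centre of its underside, z up; the button is in the middle of the top
- green (a joint): how far the green button is pushed in (m): 0 out, 0.008 fully in against its stop. About 4 N moves it; it stays where it is left, there is no spring
- green_top (a point): centre of the top face of the green button, 32 mm across; 56 mm above the underside of its box when out, 48 mm when fully in
- blue_base: loose grey switch box with the blue discharge button, 66 x 66 x 40 mm plus a 3 mm black collar 44 mm across, 0.35 to 0.7 kg, standing on a module lid in any of the four places. Origin at the centre of its underside, z up; the button is in the middle of the top
- blue (a joint): how far the blue button is pushed in (m): 0 out, 0.008 fully in against its stop. About 4 N moves it; it stays where it is left, there is no spring
- blue_top (a point): centre of the top face of the blue button, 32 mm across; 56 mm above the underside of its box when out, 48 mm when fully in
- bolt: steel bolt standing head down on the front edge of a module lid, 42 mm high, head 26 mm wide. Loose bystander; origin under its middle
- tape: black roll of tape lying on a lid, 68 mm across, 20 mm high. Loose bystander; origin under its middle
- socket: steel socket standing on a lid, 26 mm across, 36 mm high. Loose bystander; origin under its middle
- wrench: steel open-ended wrench lying on a lid, 180 mm long. Loose bystander
- meter: yellow multimeter lying on the table, 160 x 80 x 42 mm. Loose bystander; origin under its middle
- cleaner: white bottle with red cap on the table, 60 mm across, 160 mm high. Loose bystander; origin under its middle
- bolts: glass jar with steel lid on a lid, 44 mm across, 50 mm high. Loose bystander; origin under its middle

How it is judged (in metres and radians):
On the way, in this order (a step that is already met when the one before it is completed fails the run):
1. the rocker is fully over, striped end down (value of joint rocker above 0.42 rad), for 0.2 s.
2. the yellow button is fully in (value of joint yellow above 0.0065 m), for 0.2 s.
3. the green button is fully in (value of joint green above 0.0065 m), for 0.2 s.
At the end, for the whole second after the job is handed in: The rocker is over (joint above 0.42 of 0.5 rad), the yellow and green buttons are in (above 6.5 of 8 mm), the blue one is out (below 2 mm), and the switch boxes are at rest within 25 mm of where they stood (value of joint rocker above 0.42 rad and value of joint each of yellow, green above 0.0065 m and value of joint blue below 0.002 m and linear speed of each of rocker_base, yellow_base, green_base, blue_base below 0.02 m/s and distance of each of rocker_base, yellow_base, green_base, blue_base from where it was at the start of the episode below 0.025 m); the robot touches nothing.
It fails at once if the yellow button is pushed before the rocker is over (value of joint yellow above 0.0025 m and value of joint rocker below 0.4 rad).
It fails at once if the green button is pushed before the yellow button is in (value of joint green above 0.0025 m and value of joint yellow below 0.006 m).
It fails at once if the blue button is pushed (value of joint blue above 0.0025 m).
It fails at once if a switch box is lifted, tipped or pushed more than 25 mm out of place (height (world z) of any of rocker_base, yellow_base, green_base, blue_base above 0.09 m or angle between any of rocker_base, yellow_base, green_base, blue_base's own z axis and vertical above 0.2 rad or distance of any of rocker_base, yellow_base, green_base, blue_base from where it was at the start of the episode above 0.025 m).
It fails at once if another thing is moved more than 25 mm (distance of any of bolt, tape, socket, wrench, meter, cleaner, bolts from where it was at the start of the episode above 0.025 m).
It also fails if it takes over 51 s, if anything falls off the work surface, if the arm or the gripper's body presses on something with over 40 N, if the wrist force passes 120 N, or if a joint passes its speed limit or range.

## Robot

A 6-joint arm with a two-finger parallel gripper is mounted at the origin on the work surface. World frame = base frame: x ahead of the robot, y to its left, z up, the work surface at z = 0. Lengths are in mm, angles in rad, forces in N, time in s.
With the tool pointing down it reaches from about 325 to 850 mm from the base axis. Payload 4.4 kg.
Tool frame: the origin (TCP) lies at the very end of the fingers, on their centre line; the grasp point (between the pads) lies arm.grasp_offset behind it (arm.grasp_offset is the distance from the TCP to the grasp point, in mm); z points along the fingers, y is the line along which they close (so a half turn about z gives the same grasp; the last joint's range is limited). The gripper opens to 94 mm and grips with 3 to 60 N. Pads are 16 mm wide; open, the fingers measure 119 mm over their backs; the gripper's body (75 mm by 177 mm) begins 78 mm behind the grasp point.
Start: joints at [1.002, 0.207, 1.542, -0, 1.393, -0.15], TCP at [233.841, 525.305, 205.447] pointing down, gripper open.
Joint ranges: [-2.73, 2.73], [-0.86, 2.22], [0.23, 2.46], [-1.11, 4.25], [0.08, 2.63], [-2.82, 2.82]. Speed limits (rad/s): [2.79, 2.79, 3.14, 3.14, 3.14, 3.14].

## Interface

Orientations are given as a 3x3 rotation matrix whose columns are the frame's x, y, z axes.
In Python, from station import arm, eyes gives the robot as it stands. The module is installed in compiled form; this text tells all that it offers.
- The arm moves only by the tool move_arm, never from a script. Its arguments are lists of equal length, an entry for each row: "claw": the opening, from 0 (shut) to 1 (fully open); "slide": the shift along the tool's x, y, z in m, a list of three; "angular": the turn, a rotation vector about the tool's x, y, z in degrees, a list of three. A call has 1 to 5 rows; each row shifts and turns the commanded pose from where the row before left it, along the tool's axes as they then stand; what a row does not reach is not made up. A row lasts 1/8 s, in which the tool goes at most 62.5 mm and 10.7 degrees, less where a joint would pass 70% of its speed; a pose out of reach is approached as far as the arm can. A call with a gripper value outside its range is refused whole. The fingers move at their own pace and stop on an object; "force" is the grip in N (left out, the last holds). Time passes only in rows, so rows that do not move let the fingers close. It gives the time, the measured TCP pose, the force, the opening and the grip force at its end, in the units of the state.
- arm.read_state(): the state, without advancing time (a new reading comes with each control period).
- eyes.snapshot(name): name is "side" or "top" or "wrist"; returns the picture (480x640x3 uint8, blue, green, red); there is no depth.
- eyes.camera_info(name): a dict with "fx", "fy", "cx", "cy" (pixels), "extrinsics" (4x4, takes a point from camera to world coordinates); the wrist camera has in their place "mount" (4x4, takes a point from camera to tool coordinates, whose origin is the TCP and whose axes are the flange's). Camera axes: x right, y down, z forward; pixel columns grow to the right and rows downward; lengths in mm; the calibration is good to about 2 mm. A picture is of the moment at which its call begins: read the wrist's pose just before it. camera_info takes no time and is no camera call.
- arm.job_done(): hands the job in; it is judged then, once.
The state is a dict: "time": time; "joint_pos": joint angles; "joint_velocities": joint speeds; "joint_efforts": joint torques, N m; "tool_pos": TCP position; "orientation": TCP orientation; "wrist_force": force on the tool from outside, world axes, zero at the start; "torque": the same for the moment, N m; "grip_width": opening from 0.0 (shut) to 1.0 (fully open); "grasp_force": force on a finger pad.
Only numpy, scipy, OpenCV 4.12 (cv2) and the standard library are available. Lean on these libraries where they do the work, as an engineer would, in place of code of your own. Each camera call takes 0.05 s, during which the arm holds its last target. There are 200 camera calls.

## Working session

There is one attempt and no reset: what is moved stays moved. The work goes in short steps, Python scripts to look and compute and a tool call to move; the robot and the scene stay as the last step left them, time stands still between calls to the robot, and variables do not carry over. Pictures are saved under pics/ and viewed, at most 10 in all, crops included, and the job is handed in when it is done.

Besides the shell and the picture viewer there is one more tool, called after "Call:" in YAML: its name, and indented under it one key for each argument. move_arm: Moves the arm, as the interface text tells. Its arguments: {"type":"object","properties":{"claw":{"type":"array"},"slide":{"type":"array"},"angular":{"type":"array"},"force":{"type":"number"}},"required":["claw","slide","angular"]}

```bash
mkdir -p pics
python3 - <<'E'
from station import arm, eyes
import cv2, numpy as np
np.set_printoptions(precision=4,suppress=True)
s=arm.read_state(); print(s, arm.grasp_offset)
for n in ("top","side","wrist"):
    cv2.imwrite(f"pics/{n}0.png",eyes.snapshot(n)); print(n,eyes.camera_info(n))
E
```

```text
{'time': 0.0, 'joint_pos': array([ 1.0015,  0.2074,  1.5429, -0.    ,  1.3935, -0.1505]), 'joint_velocities': array([ 0.    , -0.0009, -0.0006, -0.0009, -0.0002,  0.0003]), 'joint_efforts': array([  0.0005, -37.0885, -28.1417,   0.0699,   0.0362,  -0.0002]), 'tool_pos': array([233.4424, 524.6208, 204.3201]), 'orientation': array([[-0.9136,  0.4067, -0.0012],
       [ 0.4067,  0.9136, -0.0019],
       [ 0.0003, -0.0022, -1.    ]]), 'wrist_force': array([-0.332 , -0.2506, -0.3516]), 'torque': array([-0.0136, -0.0114, -0.0099]), 'grasp_force': 0.0, 'grip_width': 1.0015345558520137} 18.8
top {'fx': 597.574209564028, 'fy': 597.574209564028, 'cx': 325.8399844231762, 'cy': 235.46175294421099, 'extrinsics': array([[   0.0276,   -0.9981,    0.0551,  483.4403],
       [  -0.9996,   -0.0277,   -0.002 ,   24.3127],
       [   0.0035,   -0.055 ,   -0.9985, 1692.3633],
       [   0.    ,    0.    ,    0.    ,    1.    ]])}
side {'fx': 470.2006839115188, 'fy': 470.2006839115188, 'cx': 322.4569202258187, 'cy': 236.42563602929147, 'extrinsics': array([[   0.8175,   -0.3809,    0.4319,   74.1063],
       [  -0.5758,   -0.5275,    0.6247, -695.5461],
       [  -0.0101,   -0.7594,   -0.6505,  848.0577],
       [   0.    ,    0.    ,    0.    ,    1.    ]])}
wrist {'fx': 362.34716030710507, 'fy': 362.34716030710507, 'cx': 321.24109666155545, 'cy': 243.66061585698327, 'mount': array([[   0.0003,   -0.967 ,   -0.2547,   74.5654],
       [   1.    ,    0.0003,    0.0001,    0.3892],
       [   0.    ,   -0.2547,    0.967 , -179.4332],
       [   0.    ,    0.    ,    0.    ,    1.    ]])}
```

View pics/top0.png

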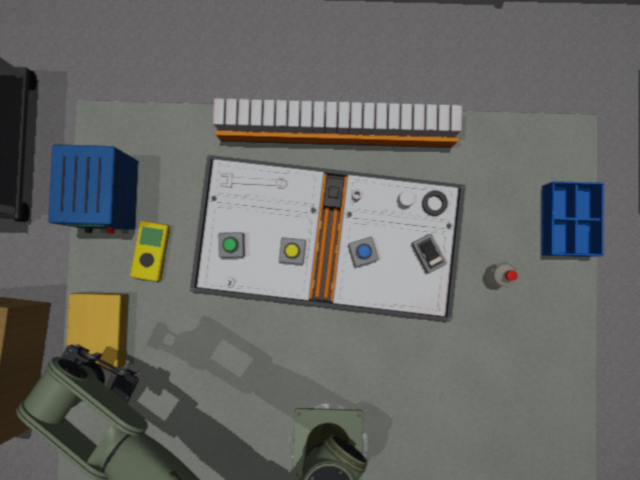

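View pics/side0.png

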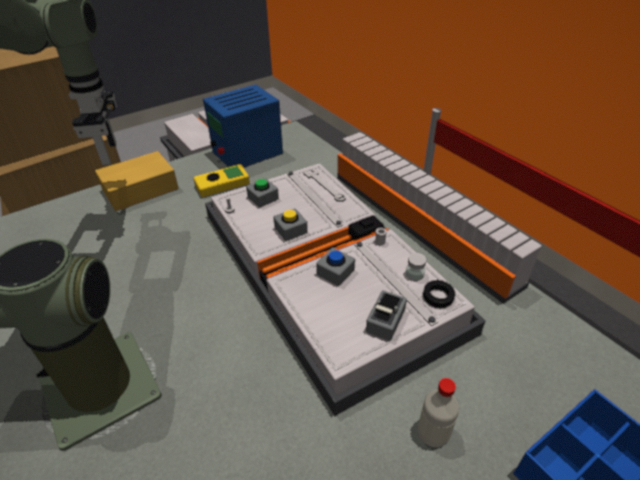

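The top view shows green at (231,244), yellow at (292,250), blue at (364,251) and the rocker at (430,252). In the side view the rocker is at about (386,313). Next I'll triangulate the buttons by colour and enlarge the rocker.

```bash
cat > h.py <<'E'
import numpy as np, cv2
from station import arm, eyes
np.set_printoptions(precision=2,suppress=True)
def ray(n,u,v):
    c=eyes.camera_info(n); E=c['extrinsics']
    return E[:3,3], E[:3,:3]@np.array([(u-c['cx'])/c['fx'],(v-c['cy'])/c['fy'],1])
def tri(p,q):
    o1,d1=ray('top',*p); o2,d2=ray('side',*q)
    t=np.linalg.lstsq(np.c_[d1,-d2],o2-o1,rcond=None)[0]
    a,b=o1+t[0]*d1,o2+t[1]*d2
    return (a+b)/2, np.linalg.norm(a-b)
def onz(n,p,z):
    o,d=ray(n,*p); return o+d*(z-o[2])/d[2]
E
python3 - <<'E'
from h import *
T=cv2.imread('pics/top0.png');S=cv2.imread('pics/side0.png')
H={'green':(50,80),'yellow':(22,35),'blue':(100,120)}
P={'green':((231,244),(262,185)),'yellow':((292,250),(290,215)),'blue':((364,251),(336,258))}
for k,(lo,hi) in H.items():
    r=[]
    for im,(u,v) in zip((T,S),P[k]):
        c=cv2.cvtColor(im[v-18:v+18,u-18:u+18],cv2.COLOR_BGR2HSV)
        m=cv2.inRange(c,(lo,110,110),(hi,255,255)); M=cv2.moments(m,True)
        r.append((u-18+M['m10']/M['m00'],v-18+M['m01']/M['m00'])); print(k,M['m00'],r[-1])
    print(k,*tri(*r),onz('top',r[0],136),onz('side',r[1],136))
a=cv2.resize(T[222:282,400:460],(400,400),interpolation=cv2.INTER_CUBIC)
b=cv2.resize(S[283:343,356:416],(400,400),interpolation=cv2.INTER_CUBIC)
cv2.imwrite('pics/rk.png',np.hstack([a,b]))
E
```

```text
green 111.0 (229.1891891891892, 244.04504504504504)
green 53.0 (260.8679245283019, 181.71698113207546)
green [541.29 271.54 136.34] 3.0345387133289226 [539.96 272.3  136.  ] [542.82 271.22 136.  ]
yellow 131.0 (291.381679389313, 250.05343511450383)
yellow 87.0 (289.42528735632186, 213.75862068965517)
yellow [530.2  109.25 134.08] 3.0916703965006502 [528.8  109.91 136.  ] [530.31 106.32 136.  ]
blue 120.0 (363.825, 250.75)
blue 102.0 (335.51960784313724, 255.0686274509804)
blue [533.27 -79.52 135.1 ] 2.458336558152544 [532.21 -78.78 136.  ] [533.76 -80.9  136.  ]
```

View pics/rk.png

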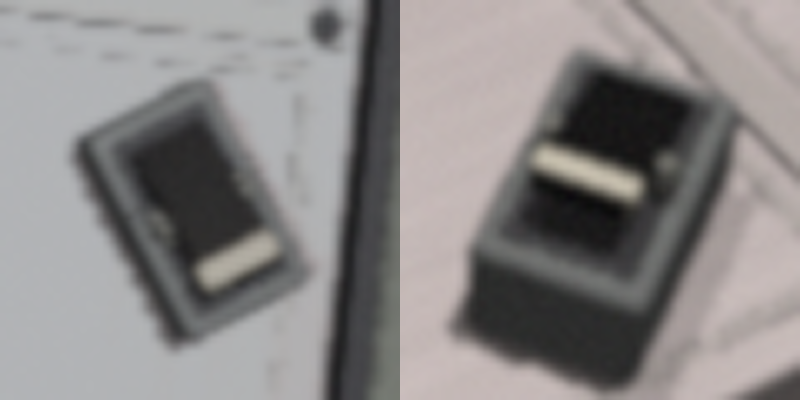

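The crop shows the stripe centre at top (435.2,261.3) and side (383.9,309.1). The pivot pins are centred around top (430.3,252.5).

Run:
```python
from h import *
f=lambda o,x,y:(o[0]+x/6.6667-.4,o[1]+y/6.6667-.4)
st=f((400,222),236,263); ss=f((356,283),587-400,175)
print('stripe',*tri(st,ss),onz('top',st,142),onz('side',ss,142))
p=f((400,222),203,204); print('pivot',onz('top',p,133))
for c in [(80,145),(210,85),(310,270),(185,338)]: print('corner',onz('top',f((400,222),*c),120))
```

```text
stripe [ 512.12 -264.78  143.02] 4.317947209118463 [ 510.43 -263.62  142.  ] [ 514.62 -265.29  142.  ]
pivot [ 533.31 -251.96  133.  ]
corner [ 555.69 -205.22  120.  ]
corner [ 580.87 -256.18  120.  ]
corner [ 508.86 -296.96  120.  ]
corner [ 480.72 -248.11  120.  ]
```

Call:
move_arm:
  claw: [0, 0, 0, 0, 0]
  slide:
    - [-0.03, -0.032, 0]
    - [-0.035, -0.037, 0]
    - [-0.035, -0.037, 0]
    - [-0.035, -0.037, 0]
    - [-0.03, -0.032, 0]
  angular:
    - [0, 0, 0]
    - [0, 0, 0]
    - [0, 0, 0]
    - [0, 0, 0]
    - [0, 0, 0]
  force: 20

```text
time: 0.78
tool_pos: [313.5, 296.6, 205.2]
orientation: [[-0.914, 0.407, -0.0], [0.407, 0.914, -0.0], [-0.0, -0.0, -1.0]]
wrist_force: [0.9, -0.2, 0.4]
grip_width: 0.503
grasp_force: 0.0
```

Call:
move_arm:
  claw: [0, 0, 0, 0, 0]
  slide:
    - [0, 0, 0]
    - [0, 0, 0]
    - [0, 0, 0]
    - [0, 0, 0]
    - [0, 0, 0]
  angular:
    - [0, 0, 10.5]
    - [0, 0, 10.5]
    - [0, 0, 10.5]
    - [0, 0, 10.5]
    - [0, 0, 10.5]

```text
time: 1.4
tool_pos: [313.2, 298.1, 205.2]
orientation: [[-0.228, 0.974, -0.0], [0.974, 0.228, -0.0], [-0.0, -0.001, -1.0]]
wrist_force: [-0.4, -0.6, -0.1]
grip_width: 0.01
grasp_force: 0.0
```

Call:
move_arm:
  claw: [0, 0, 0, 0, 0]
  slide:
    - [0, 0, 0]
    - [0, 0, 0]
    - [0, 0, 0]
    - [0, 0, 0]
    - [0, 0, 0]
  angular:
    - [0, 0, 10.5]
    - [0, 0, 10.5]
    - [0, 0, 10.5]
    - [0, 0, 10.5]
    - [0, 0, 10.5]

```text
time: 2.02
tool_pos: [313.1, 298.2, 205.1]
orientation: [[0.634, 0.773, -0.001], [0.773, -0.634, -0.0], [-0.001, -0.0, -1.0]]
wrist_force: [-0.6, -0.4, 0.1]
grip_width: 0.004
grasp_force: 0.0
```

Call:
move_arm:
  claw: [0, 0, 0, 0]
  slide:
    - [0, 0, 0]
    - [0, 0, 0]
    - [0, 0, 0]
    - [0, 0, 0]
  angular:
    - [0, 0, 10.5]
    - [0, 0, 10.5]
    - [0, 0, 0]
    - [0, 0, 0]

```text
time: 2.52
tool_pos: [313.3, 298.3, 205.3]
orientation: [[0.865, 0.502, -0.0], [0.502, -0.865, -0.0], [-0.0, 0.0, -1.0]]
wrist_force: [0.0, 0.3, 0.3]
grip_width: 0.005
grasp_force: 0.0
```

```bash
cat > go.py <<'E'
import sys
from h import *
s=arm.read_state(); R=s['orientation']; t=np.array(list(map(float,sys.argv[1:4])))
print(s['time'],s['tool_pos'],'F',s['wrist_force'],'grip',s['grip_width'])
print('y yaw',np.degrees(np.arctan2(R[1,1],R[0,1])),'z',R[:,2],'slide mm',R.T@(t-s['tool_pos']),'j',s['joint_pos'])
E
python3 go.py 512.7 -263.2 200
```

```text
2.525 [313.28 298.26 205.31] F [0.03 0.25 0.35] grip 0.005041637911217175
y yaw -59.84677915591386 z [-0. -0. -1.] slide mm [-109.6   585.66    5.34] j [ 0.56 -0.11  1.87  0.    1.38  1.6 ]
```

Call:
move_arm:
  claw: [0, 0, 0, 0, 0]
  slide:
    - [-0.007, 0.04, 0]
    - [-0.01, 0.053, 0]
    - [-0.01, 0.053, 0]
    - [-0.01, 0.053, 0]
    - [-0.01, 0.053, 0]
  angular:
    - [0, 0, 0]
    - [0, 0, 0]
    - [0, 0, 0]
    - [0, 0, 0]
    - [0, 0, 0]

```text
time: 3.15
tool_pos: [399.1, 55.0, 205.7]
orientation: [[0.865, 0.502, 0.001], [0.502, -0.865, 0.0], [0.001, 0.0, -1.0]]
wrist_force: [0.4, 0.2, -0.5]
grip_width: 0.001
grasp_force: 0.0
```

Call:
move_arm:
  claw: [0, 0, 0, 0, 0]
  slide:
    - [-0.01, 0.053, 0]
    - [-0.01, 0.053, 0]
    - [-0.01, 0.053, 0]
    - [-0.01, 0.053, 0]
    - [-0.01, 0.053, 0]
  angular:
    - [0, 0, 0]
    - [0, 0, 0]
    - [0, 0, 0]
    - [0, 0, 0]
    - [0, 0, 0]

```text
time: 3.78
tool_pos: [488.3, -199.7, 205.4]
orientation: [[0.865, 0.502, 0.0], [0.502, -0.865, 0.0], [0.0, 0.0, -1.0]]
wrist_force: [-0.6, 1.1, 0.9]
grip_width: 0.005
grasp_force: 0.0
```

Call:
move_arm:
  claw: [0, 0, 0, 0]
  slide:
    - [-0.012, 0.046, 0.002]
    - [0, 0.02, 0]
    - [0, 0, 0]
    - [0, 0, 0]
  angular:
    - [0, 0, 0]
    - [0, 0, 0]
    - [0, 0, 0]
    - [0, 0, 0]

```text
time: 4.28
tool_pos: [510.2, -260.1, 203.2]
orientation: [[0.865, 0.501, -0.001], [0.501, -0.865, 0.001], [-0.0, -0.001, -1.0]]
wrist_force: [-0.6, 0.0, 0.6]
grip_width: 0.004
grasp_force: 0.0
```

```bash
python3 go.py 512.7 -263.2 180
python3 - <<'E'
from h import *
s=arm.read_state()
im=eyes.snapshot('wrist'); cv2.imwrite('pics/w1.png',im)
E
```

```text
4.275 [ 510.15 -260.12  203.16] F [-0.64  0.04  0.57] grip 0.0041671985852101395
y yaw -59.92244580443281 z [-0.  0. -1.] slide mm [ 0.67  3.97 23.15] j [-0.62  0.2   1.55  0.    1.39  0.42]
```

View pics/w1.png

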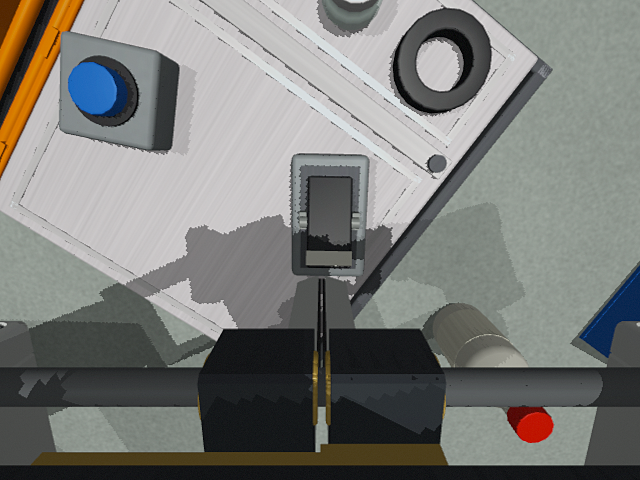

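The wrist view shows the box square to the tool, with the stripe centre at (328,258) and the pivot pins at (302,220) and (357,220).

Run:
```python
from h import *
s=arm.read_state(); c=eyes.camera_info('wrist'); M=c['mount'];R=s['orientation']
def w(u,v,z):
    d=R@M[:3,:3]@np.array([(u-c['cx'])/c['fx'],(v-c['cy'])/c['fy'],1]); o=s['tool_pos']+R@M[:3,3]
    p=o+d*(z-o[2])/d[2]; return p, R.T@(p-s['tool_pos'])
print('stripe',w(328,258,143)); print('pivot',w(329.5,220,133)); print('blue',w(95,87,136))
print('paddle far',w(330,178,125))
```

```text
stripe (array([ 512.53, -263.05,  143.  ]), array([ 0.44,  3.96, 60.31]))
pivot (array([ 534.5 , -251.57,  133.  ]), array([25.21,  5.06, 70.3 ]))
blue (array([534.3 , -79.56, 136.  ]), array([ 111.29, -143.87,   67.42]))
paddle far (array([ 559.26, -237.62,  125.  ]), array([53.63,  5.41, 78.3 ]))
```

Call:
move_arm:
  claw: [0, 0, 0, 0, 0]
  slide:
    - [0.002, 0.0045, 0.018]
    - [0, 0, 0.02]
    - [0, 0, 0.014]
    - [0, 0, 0.004]
    - [0, 0, 0.004]
  angular:
    - [0, 0, 0]
    - [0, 0, 0]
    - [0, 0, 0]
    - [0, 0, 0]
    - [0, 0, 0]

```text
time: 4.95
tool_pos: [514.5, -263.8, 143.7]
orientation: [[0.866, 0.5, -0.001], [0.5, -0.866, 0.0], [-0.0, -0.0, -1.0]]
wrist_force: [-2.1, 0.3, 5.4]
grip_width: 0.008
grasp_force: 1.9
```

Call:
move_arm:
  claw: [0, 0, 0, 0]
  slide:
    - [0, 0, 0.002]
    - [0, 0, 0.002]
    - [0, 0, 0.001]
    - [0, 0, 0]
  angular:
    - [0, 0, 0]
    - [0, 0, 0]
    - [0, 0, 0]
    - [0, 0, 0]

```text
time: 5.45
tool_pos: [514.7, -264.5, 138.7]
orientation: [[0.866, 0.5, 0.0], [0.5, -0.866, -0.001], [-0.0, 0.001, -1.0]]
wrist_force: [-2.0, -0.9, 2.2]
grip_width: 0.01
grasp_force: 1.5
```

Call:
move_arm:
  claw: [0, 0, 0, 0]
  slide:
    - [0, 0, 0.0015]
    - [0, 0, 0.0015]
    - [0, 0, 0.001]
    - [0, 0, 0]
  angular:
    - [0, 0, 0]
    - [0, 0, 0]
    - [0, 0, 0]
    - [0, 0, 0]

```text
time: 5.95
tool_pos: [514.6, -264.7, 135.2]
orientation: [[0.866, 0.5, 0.0], [0.5, -0.866, -0.001], [-0.0, 0.001, -1.0]]
wrist_force: [-3.9, -1.3, 5.2]
grip_width: 0.002
grasp_force: 3.2
```

Call:
move_arm:
  claw: [0, 0, 0]
  slide:
    - [0, 0, 0.001]
    - [0, 0, 0.001]
    - [0, 0, 0]
  angular:
    - [0, 0, 0]
    - [0, 0, 0]
    - [0, 0, 0]

```text
time: 6.32
tool_pos: [514.5, -264.7, 133.2]
orientation: [[0.866, 0.5, 0.0], [0.5, -0.866, -0.002], [-0.001, 0.001, -1.0]]
wrist_force: [-3.7, -1.3, 6.8]
grip_width: 0.003
grasp_force: 3.7
```

Call:
move_arm:
  claw: [0, 0, 0]
  slide:
    - [0, 0, 0.001]
    - [0, 0, 0.0005]
    - [0, 0, 0]
  angular:
    - [0, 0, 0]
    - [0, 0, 0]
    - [0, 0, 0]

```text
time: 6.7
tool_pos: [514.6, -264.8, 133.0]
orientation: [[0.866, 0.5, 0.0], [0.5, -0.866, -0.002], [-0.001, 0.002, -1.0]]
wrist_force: [-5.8, -1.3, 12.0]
grip_width: 0.004
grasp_force: 6.4
```

Call:
move_arm:
  claw: [0, 0, 0]
  slide:
    - [0, 0, 0.001]
    - [0, 0, 0.0]
    - [0, 0, 0]
  angular:
    - [0, 0, 0]
    - [0, 0, 0]
    - [0, 0, 0]

```text
time: 7.08
tool_pos: [514.6, -264.9, 132.8]
orientation: [[0.866, 0.5, 0.0], [0.5, -0.866, -0.002], [-0.001, 0.002, -1.0]]
wrist_force: [-7.8, 1.1, 14.5]
grip_width: 0.006
grasp_force: 8.2
```

It stops at z≈133 with the force rising, as predicted for fully over. I'll press a little more, lift, and check.

Call:
move_arm:
  claw: [0, 0, 0]
  slide:
    - [0, 0, 0.001]
    - [0, 0, 0.0]
    - [0, 0, 0]
  angular:
    - [0, 0, 0]
    - [0, 0, 0]
    - [0, 0, 0]

```text
time: 7.45
tool_pos: [514.7, -264.9, 132.7]
orientation: [[0.866, 0.5, 0.0], [0.5, -0.866, -0.002], [-0.001, 0.002, -1.0]]
wrist_force: [-9.1, 1.1, 19.3]
grip_width: 0.003
grasp_force: 10.1
```

Call:
move_arm:
  claw: [0, 0, 0, 0, 0]
  slide:
    - [0, 0, -0.01]
    - [0, 0, -0.03]
    - [0, 0, -0.035]
    - [0, 0, 0]
    - [0, 0, 0]
  angular:
    - [0, 0, 0]
    - [0, 0, 0]
    - [0, 0, 0]
    - [0, 0, 0]
    - [0, 0, 0]

```text
time: 8.07
tool_pos: [514.2, -263.2, 202.5]
orientation: [[0.866, 0.5, -0.001], [0.5, -0.866, 0.002], [-0.0, -0.002, -1.0]]
wrist_force: [0.3, 0.8, -1.0]
grip_width: 0.005
grasp_force: 0.0
```

```bash
python3 - <<'E'
from h import *
w=eyes.snapshot('wrist'); S=eyes.snapshot('side')
a=cv2.resize(w[130:290,250:410],(400,400),interpolation=cv2.INTER_CUBIC)
b=cv2.resize(S[283:343,356:416],(400,400),interpolation=cv2.INTER_CUBIC)
cv2.imwrite('pics/rk2.png',np.hstack([a,b]))
E
python3 go.py 529.8 109 170
```

```text
8.175 [ 513.63 -263.02  201.71] F [-0.06  0.22  0.63] grip 0.008488081892716033
y yaw -59.99063879771626 z [-0.  0. -1.] slide mm [ 200.11 -313.95   32.58] j [-0.62  0.22  1.54  0.    1.39  0.42]
```

View pics/rk2.png

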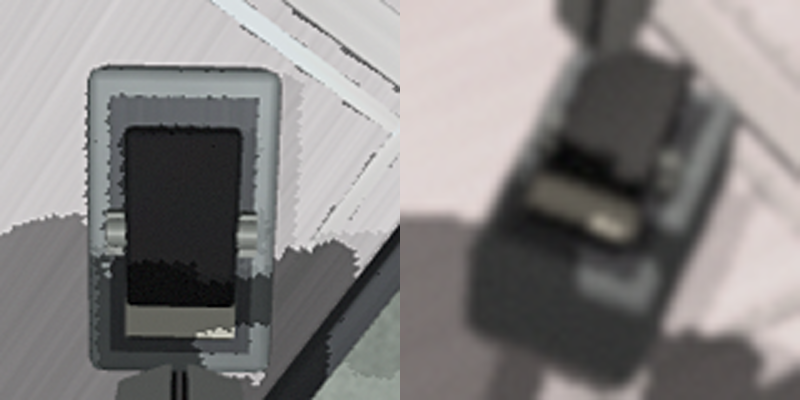

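The far end of the paddle is now raised and the striped end is down at the box rim in both views, so the rocker is over. Next is yellow.

Call:
move_arm:
  claw: [0, 0, 0, 0, 0]
  slide:
    - [0.02, -0.03, 0]
    - [0.03, -0.047, 0]
    - [0.03, -0.047, 0]
    - [0.03, -0.047, 0]
    - [0.03, -0.047, 0]
  angular:
    - [0, 0, 0]
    - [0, 0, 0]
    - [0, 0, 0]
    - [0, 0, 0]
    - [0, 0, 0]

```text
time: 8.8
tool_pos: [525.8, -3.2, 202.3]
orientation: [[0.866, 0.5, -0.002], [0.5, -0.866, 0.001], [-0.002, -0.002, -1.0]]
wrist_force: [0.4, 0.3, 0.2]
grip_width: 0.001
grasp_force: 0.0
```

Call:
move_arm:
  claw: [0, 0, 0, 0, 0]
  slide:
    - [0.03, -0.047, 0]
    - [0.02, -0.035, 0]
    - [0.01, -0.014, 0]
    - [0, 0, 0]
    - [0, 0, 0]
  angular:
    - [0, 0, 0]
    - [0, 0, 0]
    - [0, 0, 0]
    - [0, 0, 0]
    - [0, 0, 0]

```text
time: 9.43
tool_pos: [530.7, 106.6, 203.5]
orientation: [[0.867, 0.499, -0.001], [0.499, -0.867, -0.001], [-0.001, 0.0, -1.0]]
wrist_force: [-0.2, -0.3, -0.7]
grip_width: 0.001
grasp_force: 0.0
```

```bash
cat > btn.py <<'E'
import sys
from h import *
lo,hi=map(int,sys.argv[1:3]); z=float(sys.argv[3])
s=arm.read_state(); im=eyes.snapshot('wrist'); c=eyes.camera_info('wrist'); M=c['mount'];R=s['orientation']
h=cv2.cvtColor(im,cv2.COLOR_BGR2HSV); m=cv2.inRange(h,(lo,110,70),(hi,255,255)); m[330:]=0
n,_,st,ce=cv2.connectedComponentsWithStats(m)
for i in range(1,n):
    if st[i,4]<300: continue
    u,v=ce[i]
    d=R@M[:3,:3]@np.array([(u-c['cx'])/c['fx'],(v-c['cy'])/c['fy'],1]); o=s['tool_pos']+R@M[:3,3]
    p=o+d*(z-o[2])/d[2]; print(st[i],ce[i],p,R.T@(p-s['tool_pos']))
E
python3 btn.py 22 35 136; python3 go.py 529.8 109 170
```

```text
[ 295  229   45   46 1591] [317.07 251.92] [531.21 111.14 136.  ] [ 2.73 -3.68 67.49]
9.475 [530.81 106.48 203.66] F [-0.17  0.24  0.16] grip 0.004659626902204488
y yaw -60.10515333220762 z [-0. -0. -1.] slide mm [ 0.4  -2.69 33.66] j [ 0.04  0.14  1.63 -0.    1.38  1.09]
```

Call:
move_arm:
  claw: [0, 0, 0, 0, 0]
  slide:
    - [0.0015, -0.0032, 0.02]
    - [0, 0, 0.02]
    - [0, 0, 0.015]
    - [0, 0, 0.008]
    - [0, 0, 0.002]
  angular:
    - [0, 0, 0]
    - [0, 0, 0]
    - [0, 0, 0]
    - [0, 0, 0]
    - [0, 0, 0]

```text
time: 10.1
tool_pos: [530.4, 111.1, 138.6]
orientation: [[0.866, 0.5, -0.001], [0.5, -0.866, -0.0], [-0.001, -0.0, -1.0]]
wrist_force: [0.6, -0.2, -0.0]
grip_width: 0.012
grasp_force: 0.0
```

Call:
move_arm:
  claw: [0, 0, 0, 0, 0]
  slide:
    - [0, 0, 0.002]
    - [0, 0, 0.002]
    - [0, 0, 0.002]
    - [0, 0, 0.001]
    - [0, 0, 0]
  angular:
    - [0, 0, 0]
    - [0, 0, 0]
    - [0, 0, 0]
    - [0, 0, 0]
    - [0, 0, 0]

```text
time: 10.72
tool_pos: [531.0, 111.6, 132.5]
orientation: [[0.866, 0.5, 0.002], [0.5, -0.866, 0.0], [0.001, 0.001, -1.0]]
wrist_force: [0.0, -0.2, 4.0]
grip_width: 0.003
grasp_force: 1.9
```

Call:
move_arm:
  claw: [0, 0, 0, 0]
  slide:
    - [0, 0, 0.001]
    - [0, 0, 0.001]
    - [0, 0, 0.001]
    - [0, 0, 0]
  angular:
    - [0, 0, 0]
    - [0, 0, 0]
    - [0, 0, 0]
    - [0, 0, 0]

```text
time: 11.22
tool_pos: [531.0, 111.5, 129.0]
orientation: [[0.866, 0.5, 0.001], [0.5, -0.866, 0.0], [0.001, 0.001, -1.0]]
wrist_force: [1.3, 0.5, 2.7]
grip_width: 0.002
grasp_force: 1.4
```

Call:
move_arm:
  claw: [0, 0, 0, 0]
  slide:
    - [0, 0, 0.001]
    - [0, 0, 0.001]
    - [0, 0, 0.0005]
    - [0, 0, 0]
  angular:
    - [0, 0, 0]
    - [0, 0, 0]
    - [0, 0, 0]
    - [0, 0, 0]

```text
time: 11.72
tool_pos: [531.1, 111.6, 128.2]
orientation: [[0.866, 0.5, 0.001], [0.5, -0.866, -0.0], [0.001, 0.001, -1.0]]
wrist_force: [-0.9, -0.9, 10.6]
grip_width: 0.008
grasp_force: 5.4
```

Call:
move_arm:
  claw: [0, 0, 0, 0]
  slide:
    - [0, 0, 0.001]
    - [0, 0, 0.001]
    - [0, 0, 0]
    - [0, 0, 0]
  angular:
    - [0, 0, 0]
    - [0, 0, 0]
    - [0, 0, 0]
    - [0, 0, 0]

```text
time: 12.22
tool_pos: [531.2, 111.6, 128.1]
orientation: [[0.866, 0.5, 0.002], [0.5, -0.866, -0.0], [0.001, 0.001, -1.0]]
wrist_force: [-5.4, -0.9, 19.9]
grip_width: 0.008
grasp_force: 9.9
```

Yellow is against its stop at z=128.1 with 20 N. Now I lift and go to green at (541,272).

Call:
move_arm:
  claw: [0, 0, 0, 0, 0]
  slide:
    - [0, 0, -0.01]
    - [0, 0, -0.03]
    - [0, 0, -0.035]
    - [-0.02, -0.03, 0]
    - [-0.02, -0.03, 0]
  angular:
    - [0, 0, 0]
    - [0, 0, 0]
    - [0, 0, 0]
    - [0, 0, 0]
    - [0, 0, 0]

```text
time: 12.85
tool_pos: [463.9, 143.6, 198.5]
orientation: [[0.866, 0.499, -0.003], [0.499, -0.866, -0.0], [-0.003, -0.001, -1.0]]
wrist_force: [0.1, -0.7, 0.2]
grip_width: 0.009
grasp_force: 0.0
```

```bash
python3 go.py 541.2 272 200
```

```text
12.85 [463.9  143.57 198.49] F [ 0.07 -0.73  0.19] grip 0.008720897750783475
y yaw -60.043103818014124 z [-0. -0. -1.] slide mm [131.1  -72.67  -1.77] j [0.12 0.02 1.76 0.   1.36 1.17]
```

The x sign of that shift was wrong, but at that height it touched nothing. I continue to green.

Call:
move_arm:
  claw: [0, 0, 0, 0, 0]
  slide:
    - [0.03, -0.015, 0]
    - [0.04, -0.022, 0]
    - [0.04, -0.022, 0]
    - [0.022, -0.012, 0]
    - [0, 0, 0]
  angular:
    - [0, 0, 0]
    - [0, 0, 0]
    - [0, 0, 0]
    - [0, 0, 0]
    - [0, 0, 0]

```text
time: 13.48
tool_pos: [543.5, 271.7, 197.4]
orientation: [[0.865, 0.502, -0.004], [0.502, -0.865, -0.001], [-0.004, -0.001, -1.0]]
wrist_force: [-1.0, -0.2, 0.3]
grip_width: 0.006
grasp_force: 0.0
```

Call:
move_arm:
  claw: [0, 0]
  slide:
    - [0, 0, 0]
    - [0, 0, 0]
  angular:
    - [0, 0, 0]
    - [0, 0, 0]

```text
time: 13.72
tool_pos: [543.8, 269.9, 199.1]
orientation: [[0.866, 0.499, -0.001], [0.499, -0.866, -0.001], [-0.001, -0.0, -1.0]]
wrist_force: [0.4, 0.0, -0.4]
grip_width: 0.007
grasp_force: 0.0
```

```bash
python3 btn.py 45 85 136; python3 go.py 541.2 272 170
```

```text
[  52   31   88   93 4206] [95.4  77.61] [574.27 449.23 136.  ] [ 116.   -140.19   62.97]
[ 296  235   43   43 1399] [316.97 257.25] [542.   273.12 136.  ] [ 0.12 -3.7  63.12]
13.775 [544.03 270.01 199.37] F [ 0.3  -0.99  0.46] grip 0.0037272808503141896
y yaw -60.05248373298107 z [-0. -0. -1.] slide mm [-1.43 -3.13 29.37] j [ 0.32  0.28  1.46 -0.    1.4   1.37]
```

Call:
move_arm:
  claw: [0, 0, 0, 0, 0]
  slide:
    - [-0.0007, -0.0034, 0.02]
    - [0, 0, 0.02]
    - [0, 0, 0.012]
    - [0, 0, 0.006]
    - [0, 0, 0.002]
  angular:
    - [0, 0, 0]
    - [0, 0, 0]
    - [0, 0, 0]
    - [0, 0, 0]
    - [0, 0, 0]

```text
time: 14.4
tool_pos: [542.4, 273.4, 139.5]
orientation: [[0.866, 0.5, 0.0], [0.5, -0.866, 0.0], [0.0, 0.0, -1.0]]
wrist_force: [-1.1, -0.1, -0.5]
grip_width: 0.008
grasp_force: 0.0
```

Call:
move_arm:
  claw: [0, 0, 0, 0, 0]
  slide:
    - [0, 0, 0.002]
    - [0, 0, 0.002]
    - [0, 0, 0.002]
    - [0, 0, 0.001]
    - [0, 0, 0]
  angular:
    - [0, 0, 0]
    - [0, 0, 0]
    - [0, 0, 0]
    - [0, 0, 0]
    - [0, 0, 0]

```text
time: 15.02
tool_pos: [542.8, 273.7, 133.0]
orientation: [[0.866, 0.5, 0.001], [0.5, -0.866, 0.0], [0.001, 0.0, -1.0]]
wrist_force: [-0.2, 0.1, 3.2]
grip_width: 0.005
grasp_force: 1.9
```

Call:
move_arm:
  claw: [0, 0, 0, 0]
  slide:
    - [0, 0, 0.001]
    - [0, 0, 0.001]
    - [0, 0, 0.001]
    - [0, 0, 0]
  angular:
    - [0, 0, 0]
    - [0, 0, 0]
    - [0, 0, 0]
    - [0, 0, 0]

```text
time: 15.52
tool_pos: [542.8, 273.7, 129.5]
orientation: [[0.866, 0.5, 0.001], [0.5, -0.866, 0.0], [0.001, 0.0, -1.0]]
wrist_force: [1.7, 1.2, 3.1]
grip_width: 0.006
grasp_force: 1.5
```

Call:
move_arm:
  claw: [0, 0, 0, 0]
  slide:
    - [0, 0, 0.001]
    - [0, 0, 0.001]
    - [0, 0, 0.001]
    - [0, 0, 0]
  angular:
    - [0, 0, 0]
    - [0, 0, 0]
    - [0, 0, 0]
    - [0, 0, 0]

```text
time: 16.02
tool_pos: [542.8, 273.7, 128.2]
orientation: [[0.866, 0.5, 0.001], [0.5, -0.866, 0.0], [0.001, 0.0, -1.0]]
wrist_force: [-0.7, -1.0, 11.1]
grip_width: 0.005
grasp_force: 5.0
```

Call:
move_arm:
  claw: [0, 0, 0, 0]
  slide:
    - [0, 0, 0.001]
    - [0, 0, 0.001]
    - [0, 0, 0]
    - [0, 0, 0]
  angular:
    - [0, 0, 0]
    - [0, 0, 0]
    - [0, 0, 0]
    - [0, 0, 0]

```text
time: 16.52
tool_pos: [542.9, 273.8, 128.1]
orientation: [[0.866, 0.5, 0.002], [0.5, -0.866, 0.0], [0.002, 0.001, -1.0]]
wrist_force: [-4.1, -1.8, 17.7]
grip_width: 0.001
grasp_force: 8.8
```

Call:
move_arm:
  claw: [0, 0, 0, 0, 0]
  slide:
    - [0, 0, -0.01]
    - [0, 0, -0.03]
    - [0, 0, -0.04]
    - [0, 0, 0]
    - [0, 0, 0]
  angular:
    - [0, 0, 0]
    - [0, 0, 0]
    - [0, 0, 0]
    - [0, 0, 0]
    - [0, 0, 0]

```text
time: 17.15
tool_pos: [541.0, 273.1, 202.6]
orientation: [[0.866, 0.5, -0.003], [0.5, -0.866, -0.001], [-0.003, -0.001, -1.0]]
wrist_force: [-0.5, -0.5, -0.3]
grip_width: 0.009
grasp_force: 0.0
```

Run:
```python
from h import *
S=eyes.snapshot('side')
cv2.imwrite('pics/side2.png',cv2.resize(S[150:350,190:450],(780,600),interpolation=cv2.INTER_CUBIC))
```

```text
(no output)
```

View pics/side2.png

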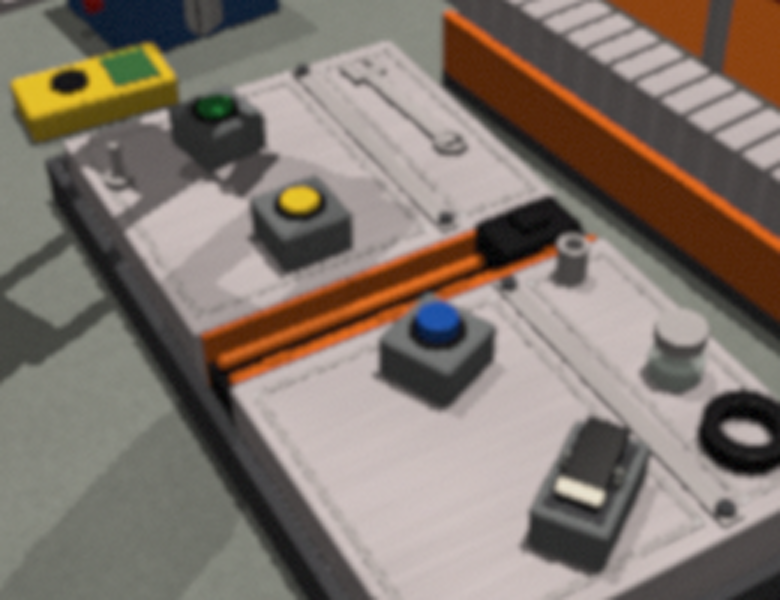

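The side view shows the rocker over with its stripe down at (580,492) in the crop. Yellow (300,200) and green (213,107) are in, blue (437,322) still stands proud, and nothing else has moved.

```bash
python3 -c "
from station import arm
print(arm.job_done())"
```

```text
the job is handed in; nothing more can be done
None
```

I pressed the rocker fully over, then yellow and then green fully in (each stopped at the expected depth under 18–20 N), left blue out, and handed the job in; no verdict came back.

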